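# Stand the V-block on its base and seat it against the stop bar

## Task

The V-block lies on its side on the stop plate. Using the fingertips only as a pusher, tip it over onto its base so that its V opens upward, then push it along the plate until its long side lies flat against the stop bar. Do not take it between the fingers or lift it off the plate, and leave the loupe, the plug gauge and the stamp where they are.

Things in the scene. Friction and masses are not known exactly. Their poses are not given: they have to be found in the camera images.
- v_block: Plain steel V-block, 50 mm long (own x, along the V), 44 mm wide (own y), 36 mm high (own z), about 0.42 kg. Origin: centre of its base (opposite the V); +z points out of the V. The V is 30 mm wide, 14 mm deep, with a 7 mm lip each side. At the start it lies on its side: base facing the stop bar, V facing away (within 18 degrees), own y up, top 44 mm and origin 22 mm above the plate.
- v_block_mid (a point): Centre of the V-block's outline, on its own z axis 18 mm from the base: 22 mm above the plate at the start, 18 mm standing on the base, 28 mm at most while tipping. Pushed on its upper lip towards the bar, the block turns about the lower edge of its base (it tips rather than slides) and topples onto the base after about 35 to 40 degrees, about 30 to 65 mm short of the bar.
- v_block_side (a point): Centre of the V-block's 50 x 36 mm side face at own y = +22 mm, z = 18 mm: the top face at the start; the face towards the stop bar once the block has been tipped onto its base.
- stop_plate: Dark steel plate fixed on the bench, 220 (own x) x 200 (own y) x 12 mm high, origin at the centre of its underside. Near its far (+x) edge stands a bright stop bar, 160 mm long along own y, 22 mm thick, 20 mm high above the plate, its front face (towards -x, the robot) at own x = +80 mm. Two screw heads on the bar reach 24 mm above the plate.
- loupe: Black eyepiece loupe, upright cylinder 37 mm in diameter, 28 mm high, standing on the plate left of the V-block. Origin: centre of its foot. Not to be disturbed.
- plug_gauge: Plug gauge with black handle, 108 mm long, 19 mm thick, lying on the bench left of the plate, roughly along the plate's own x. Origin: middle of its underside. Not to be disturbed.
- rubber_stamp: Stamp with a red knob on a wooden foot 23 x 38 mm, 57 mm high, standing on the bench right of the plate. Origin: centre of its foot. Not to be disturbed.
Not all that is in view belongs to the job. What is shaped like the v_block but brown or yellow is not meant.

How it is judged:
By the outcome, as a careful person would: the job done as asked, in the order asked, and still so for the second after the job is handed in, with the robot touching nothing.
It also fails if it takes over 45 s, if anything falls off the work surface, if the arm or the gripper's body presses on something with over 40 N, if the wrist force passes 120 N, or if a joint passes its speed limit or range.

## Robot

A 6-joint arm with a two-finger parallel gripper is mounted at the origin on a cart in front of the work surface, level with it; the furniture and walls round the work are solid. World frame = base frame: x ahead of the robot, y to its left, z up, the work surface at z = 0. Lengths are in mm, angles in rad, forces in N, time in s.
With the tool pointing down it reaches from about 400 to 925 mm from the base axis. Payload 12.5 kg.
Tool frame: the origin (TCP) lies on the centre line of the jaws, within the pads' length; the fingertips stand 17 mm ahead of it and the grasp point (between the pads) lies 2 mm behind it; z points along the fingers, y is the line along which they close (so a half turn about z gives the same grasp; the last joint's range is limited). The gripper opens to 95 mm and grips with 3 to 60 N. Pads are 20 mm wide; open, the fingers measure 119 mm over their backs; the gripper's body (75 mm by 180 mm) begins 59 mm behind the grasp point.
Start: joints at [-0.106, 0.491, 1.559, -0, 1.092, -0.106], TCP at [625.016, 0.021, 231.661] pointing down, gripper open.
Joint ranges: [-3.1, 3.1], [-0.84, 2.19], [0.05, 2.79], [-1.13, 4.28], [0.06, 2.93], [-2.69, 2.69]. Speed limits (rad/s): [2.22, 2.22, 2.79, 3.14, 3.14, 3.14].

## Interface

Orientations are given as [roll, pitch, yaw] about the fixed x, y, z axes, in that order (R = Rz(yaw) Ry(pitch) Rx(roll)).
In Python, from cell import env gives the robot as it stands.
- The arm moves only by the tool drive_tool, never from a script. Its argument "deltas" is text: rows parted by semicolons, each of 4 numbers parted by spaces: the shift along the world's x, y, z normalised to -1 to 1, where 1 is 100 mm, then the turn about the world's z normalised to -1 to 1, where 1 is 180 degrees. A call has 1 to 10 rows; each row shifts and turns the commanded pose from where the row before left it; what a row does not reach is not made up. A row lasts 1/12 s, in which the tool goes at most 41.7 mm and 7.16 degrees, less where a joint would pass 70% of its speed; a pose out of reach is approached as far as the arm can. A call with a number of a shift or a turn outside -1 to 1 is refused whole. A call with a gripper value outside its range is refused whole. "gripper" is the closure, from 0 (fully open) to 1 (shut), set as the call begins (left out, the last holds). The fingers move at their own pace and stop on an object; the grip force is fixed at half the most. Time passes only in rows, so rows that do not move let the fingers close. It gives the time, the measured TCP pose, the force, the opening and the grip force at its end, in the units of the state.
- env.state(): the state, without advancing time (a new reading comes with each control period).
- env.read_camera(name): name is "scene" or "side" or "wrist"; returns (picture, depth): 400x640x3 uint8, red, green, blue; 400x640 float32, mm along the optical axis (not along the pixel's ray), 0 where there is no reading.
- env.camera_params(name): a dict with "mtx" (3x3 intrinsics, pixels), "k1" (the pictures are not rectified: a ray, as slopes to the right and down, at radius r is drawn at 1 + k1 r^2 times it, then the intrinsics apply), "camera_from_world" (4x4, takes a point from world to camera coordinates); the wrist camera has in their place "mount" (4x4, takes a point from camera to tool coordinates, whose origin is the TCP and whose axes are the flange's). Camera axes: x right, y down, z forward; pixel columns grow to the right and rows downward; lengths in mm; the calibration is good to about 2 mm. A picture is of the moment at which its call begins: read the wrist's pose just before it. camera_params takes no time and is no camera call.
- env.job_done(): hands the job in; it is judged then, once.
The state is a dict: "t": time; "joints": joint angles; "qvel": joint speeds; "tau": joint torques, N m; "eef_pos": TCP position; "tcp_rot": TCP orientation; "ft_force": force on the tool from outside, world axes, zero at the start; "moment": the same for the moment, N m; "opening": opening from 0.0 (shut) to 1.0 (fully open); "grip_force": force on a finger pad.
Only numpy, scipy, OpenCV 4.12 (cv2) and the standard library are available. Lean on these libraries where they do the work, as an engineer would, in place of code of your own. Each camera call takes 0.05 s, during which the arm holds its last target. There are 200 camera calls.

## Working session

There is one attempt and no reset: what is moved stays moved. The work goes in short steps, Python scripts to look and compute and a tool call to move; the robot and the scene stay as the last step left them, time stands still between calls to the robot, and variables do not carry over. Pictures are saved under pics/ and viewed, at most 10 in all, crops included, and the job is handed in when it is done.

Besides the shell and the picture viewer there is one more tool, called as name(argument=value, ...) on one line, values as JSON. drive_tool: Moves the arm, as the interface text tells. Its arguments: {"type":"object","properties":{"deltas":{"type":"string"},"gripper":{"type":"number"}},"required":["deltas"]}

```bash
mkdir -p pics
cat > h.py <<'E'
import numpy as np, cv2
from cell import env
def cam(n):
    s=env.state(); im,d=env.read_camera(n); p=env.camera_params(n)
    if 'mount' in p:
        from scipy.spatial.transform import Rotation as R
        T=np.eye(4);T[:3,:3]=R.from_euler('xyz',s['tcp_rot']).as_matrix();T[:3,3]=s['eef_pos'];W=T@np.array(p['mount'])
    else: W=np.linalg.inv(np.array(p['camera_from_world']))
    return im,d,np.array(p['mtx']),p['k1'],W
def rays(uv,K,k1):
    uv=np.asarray(uv,float).reshape(-1,1,2)
    return cv2.undistortPoints(uv,K,np.array([k1,0,0,0.]))[:,0]
def onz(uv,z,K,k1,W):
    r=rays(uv,K,k1); d=np.c_[r,np.ones(len(r))]@W[:3,:3].T; o=W[:3,3]
    return o+d*((z-o[2])/d[:,2])[:,None]
def pts(d,K,k1,W):
    v,u=np.mgrid[:400,:640]; r=rays(np.c_[u.ravel(),v.ravel()],K,k1)
    P=np.c_[r,np.ones(len(r))]*d.reshape(-1,1)
    return (P@W[:3,:3].T+W[:3,3]).reshape(400,640,3)
def save(n,im): cv2.imwrite('pics/'+n,im[...,::-1])
E
python3 - <<'E'
from h import *
a=cam('scene')[0];b=cam('side')[0];w=cam('wrist')[0]
save('scene0.png',a);save('side0.png',b);save('wrist0.png',w)
print(env.state())
E
```

```text
{'t': 0.15, 'joints': array([-1.05578678e-01,  4.91431335e-01,  1.55930672e+00, -2.71389796e-05,
        1.09166675e+00, -1.05629891e-01]), 'qvel': array([ 1.05011620e-03, -1.24133708e-03, -1.97461864e-03,  1.65547713e-03,
       -1.45582829e-03, -9.89545547e-06]), 'tau': array([ 3.16444048e-04, -6.12899423e+01, -2.58276522e+01,  6.91918633e-02,
        4.73701756e-02, -5.07232733e-05]), 'eef_pos': array([6.24846762e+02, 4.61160384e-02, 2.31190556e+02]), 'tcp_rot': array([-3.14078250e+00, -6.16883416e-05,  1.57086004e+00]), 'ft_force': array([-0.26961773,  0.18681469, -0.27156402]), 'moment': array([ 0.03255642, -0.0389747 ,  0.06219497]), 'grip_force': 0.0, 'opening': 0.994519666493389}
```

View pics/scene0.png

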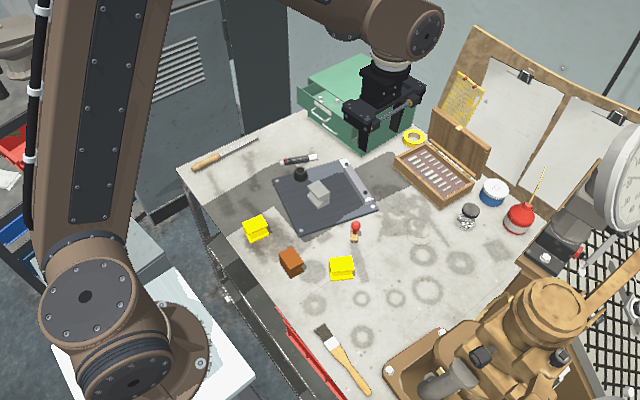

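View pics/wrist0.png

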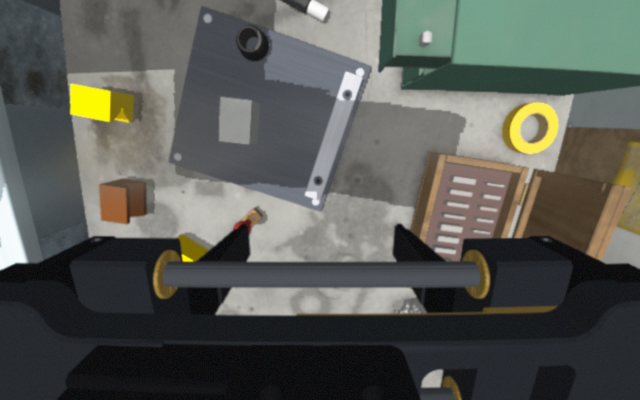

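The grey block on the plate at wrist pixel (238,120) matches. The lookalikes are yellow (102,103), brown (122,200) and yellow (190,250). The bar runs from (350,75) to (312,200), the loupe is at (252,42) and the stamp at (248,218). Next I measure from wrist depth and colour.

```bash
cat > m.py <<'E'
from h import *
import sys
im,d,K,k1,W=cam('wrist'); P=pts(d,K,k1,W)
Z=P[...,2]; ok=(d>0)
def box(m,n,zz):
    m=cv2.morphologyEx(m.astype(np.uint8),cv2.MORPH_OPEN,np.ones((3,3)))
    c,_=cv2.findContours(m,cv2.RETR_EXTERNAL,cv2.CHAIN_APPROX_NONE)
    for q in c:
        if cv2.contourArea(q)<60: continue
        w=onz(q[:,0],zz,K,k1,W)[:,:2].astype(np.float32); r=cv2.minAreaRect(w)
        print(n,q[:,0].mean(0).round(),'centre',np.round(r[0],1),'size',np.round(r[1],1),'ang',round(r[2],1))
        print('   corners',cv2.boxPoints(r).round(1).tolist())
roi=np.zeros_like(ok); roi[:235,150:380]=1
print('z at block, plate, bar',Z[120,238],Z[160,238],Z[130,337],Z[120,212])
box(ok&roi&(Z>48)&(Z<66),'top56',56)
box(ok&roi&(Z>26)&(Z<44),'z12+20',32)
box(ok&roi&(Z>6)&(Z<70),'plate',12)
E
python3 - <<'E'
exec(open('m.py').read())
save('crop0.png',cv2.resize(im[0:240,150:400],None,fx=2.4,fy=2.4,interpolation=cv2.INTER_CUBIC))
E
```

```text
z at block, plate, bar 55.44551051925981 11.61645879889744 31.322519462127957 14.269775678727115
top56 [235. 120.] centre [528.1  80.4] size [49.6 37.9] ang 83.5
   corners [[506.3999938964844, 57.900001525878906], [544.0999755859375, 53.599998474121094], [549.7000122070312, 102.9000015258789], [512.0999755859375, 107.19999694824219]]
z12+20 [254. 122.] centre [544.3  78.6] size [49.4  4.2] ang 84.2
   corners [[539.7999877929688, 54.29999923706055], [543.9000244140625, 53.900001525878906], [548.9000244140625, 103.0], [544.7000122070312, 103.4000015258789]]
z12+20 [332. 136.] centre [639.7  59.3] size [159.3  22.8] ang 71.9
   corners [[604.0999755859375, -12.800000190734863], [625.7999877929688, -19.899999618530273], [675.2999877929688, 131.5], [653.5999755859375, 138.60000610351562]]
z12+20 [251.  41.] centre [544.6 170.2] size [35.4 33.8] ang 87.7
   corners [[527.0, 153.1999969482422], [560.7999877929688, 151.8000030517578], [562.2000122070312, 187.1999969482422], [528.5, 188.60000610351562]]
plate [248. 221.] centre [523.7 -57.3] size [43.9 20.8] ang 41.4
   corners [[500.29998779296875, -64.0], [514.0999755859375, -79.5999984741211], [547.0, -50.599998474121094], [533.2999877929688, -35.0]]
plate [264. 108.] centre [554.1  88.4] size [199.5 220. ] ang 71.5
   corners [[418.1000061035156, 28.799999237060547], [626.7000122070312, -41.20000076293945], [690.0999755859375, 148.0], [481.5, 218.0]]
plate [306.   7.] centre [607.6 216.6] size [18.1 54.5] ang 66.3
   corners [[579.0, 219.3000030517578], [628.9000244140625, 197.39999389648438], [636.0999755859375, 213.89999389648438], [586.2999877929688, 235.8000030517578]]
```

View pics/crop0.png

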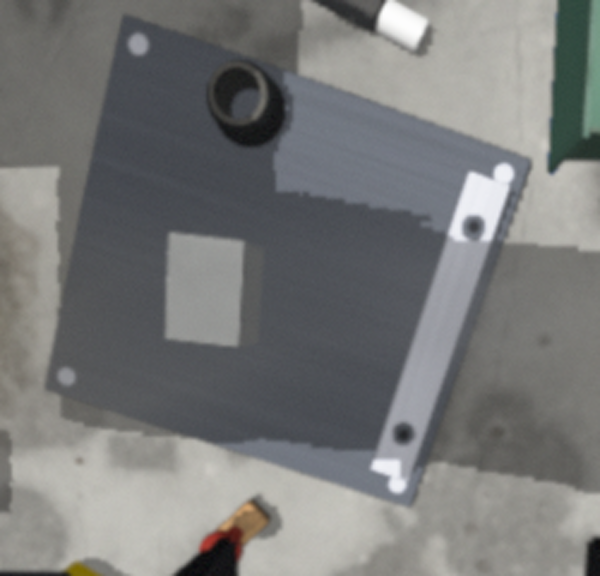

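The crop confirms the choice: the grey block lies with its base towards the bar. Its base normal points at -6.5°, the bar normal is about -18.3°, and the gap is about 83 mm. I'll turn the jaws parallel to the block, leave a gap of about 26 mm between the tips, and come in behind the upper lip.

drive_tool(deltas="-0.12 0.06 0 -0.0385;-0.12 0.06 0 -0.0385;-0.12 0.06 0 -0.0385;-0.12 0.06 0 -0.0385;-0.12 0.06 -0.05 -0.0385;-0.12 0.06 -0.05 -0.0385;-0.12 0.06 -0.05 -0.0385;-0.12 0.06 -0.05 -0.0385;-0.12 0.06 -0.05 -0.0385;-0.12 0.06 -0.05 -0.0385", gripper=0.72)

```text
t: 1.03
eef_pos: [504.3, 60.3, 201.4]
tcp_rot: [3.142, 0.0, 0.355]
ft_force: [0.1, -0.8, 0.2]
opening: 0.355
grip_force: 0.0
```

drive_tool(deltas="-0.12 0.06 -0.05 -0.0385;-0.12 0.06 -0.05 -0.0385;-0.06 0.06 -0.05 -0.0385;-0.05 0.06 -0.05 -0.0356;0 0 0 0;0 0 0 0")

```text
t: 1.53
eef_pos: [470.0, 84.1, 181.7]
tcp_rot: [3.141, 0.0, -0.109]
ft_force: [-0.4, 0.1, 0.5]
opening: 0.282
grip_force: 0.0
```

Run:
```python
exec(open('m.py').read().replace("roi[:235,150:380]=1","roi[:,:]=1"))
print(env.state()['eef_pos'])
save('w1.png',im)
```

```text
z at block, plate, bar 16.870507362795195 11.34180000590709 56.12576772602421 -0.20174455049584594
top56 [318. 145.] centre [527.1  80.7] size [48.9 35.1] ang 83.8
   corners [[507.0, 58.20000076293945], [541.9000244140625, 54.400001525878906], [547.2000122070312, 103.0999984741211], [512.2999877929688, 106.9000015258789]]
top56 [452. 134.] centre [523.6 -51.6] size [20.7 21.3] ang 42.7
   corners [[508.79998779296875, -50.79999923706055], [523.2000122070312, -66.5], [538.4000244140625, -52.5], [524.0, -36.79999923706055]]
z12+20 [478. 207.] centre [436.8 -94.6] size [13.8 50. ] ang 57.1
   corners [[412.0, -86.9000015258789], [454.0, -114.0], [461.5, -102.4000015258789], [419.6000061035156, -75.30000305175781]]
z12+20 [234. 137.] centre [544.4 170.6] size [35.8 33.6] ang 83.4
   corners [[525.5999755859375, 154.8000030517578], [559.0, 150.89999389648438], [563.0999755859375, 186.5], [529.7999877929688, 190.39999389648438]]
z12+20 [326.  27.] centre [638.8  59.8] size [159.6  24. ] ang 71.5
   corners [[602.0, -12.0], [624.7999877929688, -19.700000762939453], [675.5, 131.699996948242
[... 976 characters left out ...]
centre [525.9 -61.8] size [44.7 33.3] ang 40.9
   corners [[498.1000061035156, -63.900001525878906], [519.9000244140625, -89.0], [553.7000122070312, -59.79999923706055], [531.9000244140625, -34.599998474121094]]
plate [183. 104.] centre [583.6 228.8] size [ 19.  108.4] ang 63.4
   corners [[530.9000244140625, 244.60000610351562], [627.9000244140625, 196.10000610351562], [636.4000244140625, 213.10000610351562], [539.4000244140625, 261.6000061035156]]
plate [310. 109.] centre [553.5  88.6] size [199.9 219.5] ang 71.3
   corners [[417.5, 29.100000381469727], [625.4000244140625, -41.29999923706055], [689.5, 148.10000610351562], [481.6000061035156, 218.5]]
[470.40305763  83.92403976 181.86988262]
```

View pics/w1.png

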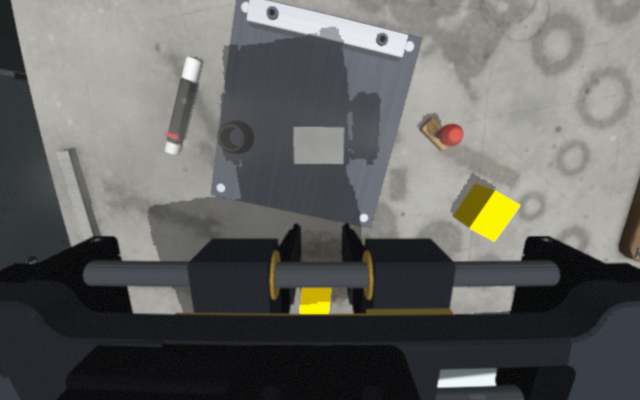

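The block measures the same from here: grey top at (318,145), centre (528,80.5). The loupe, stamp and gauge are clear of the path. I descend behind the lip with the tips at z≈52.

drive_tool(deltas="0 0.03 -0.25 0;0 0 -0.25 0;0 0 -0.25 0;0 0 -0.25 0;0 0 -0.127 0;0 0 0 0;0.06 -0.007 0 0;0.06 -0.007 0 0;0 0 0 0")

```text
t: 2.33
eef_pos: [484.3, 85.4, 70.2]
tcp_rot: [-3.141, -0.003, -0.113]
ft_force: [-0.5, -1.3, -0.3]
opening: 0.282
grip_force: 0.0
```

drive_tool(deltas="0.04 -0.0045 0 0;0.04 -0.0045 0 0;0.04 -0.0045 0 0;0.03 -0.0034 0 0;0.03 -0.0034 0 0;0 0 0 0")

```text
t: 2.83
eef_pos: [500.3, 83.5, 69.0]
tcp_rot: [3.141, 0.0, -0.113]
ft_force: [-2.2, -0.2, -0.0]
opening: 0.283
grip_force: 1.0
```

Contact at x≈500 with about 2 N, which is the force expected for tipping. I keep pushing slowly.

drive_tool(deltas="0.03 -0.0034 0 0;0.03 -0.0034 0 0;0.03 -0.0034 0 0;0.03 -0.0034 0 0;0.03 -0.0034 0 0;0.03 -0.0034 0 0;0 0 0 0")

```text
t: 3.42
eef_pos: [518.9, 81.5, 69.0]
tcp_rot: [-3.142, -0.001, -0.113]
ft_force: [0.4, 0.2, -0.6]
opening: 0.278
grip_force: 0.1
```

Run:
```python
from h import *
b=cam('side');c=cam('scene')
def crop(n,q,h=70):
    im,d,K,k1,W=q; C=np.linalg.inv(W)
    p=cv2.projectPoints(np.array([[540.,80,40]]),cv2.Rodrigues(C[:3,:3])[0],C[:3,3],K,np.array([k1,0,0,0.]))[0].ravel().astype(int)
    print(n,p); y,x=max(p[1]-h,0),max(p[0]-h,0)
    return cv2.resize(im[y:y+2*h,x:x+2*h],(400,400),interpolation=cv2.INTER_CUBIC)
save('t1.png',np.hstack([crop('side',b),crop('scene',c)]))
```

```text
side [284 227]
scene [321 189]
```

View pics/t1.png

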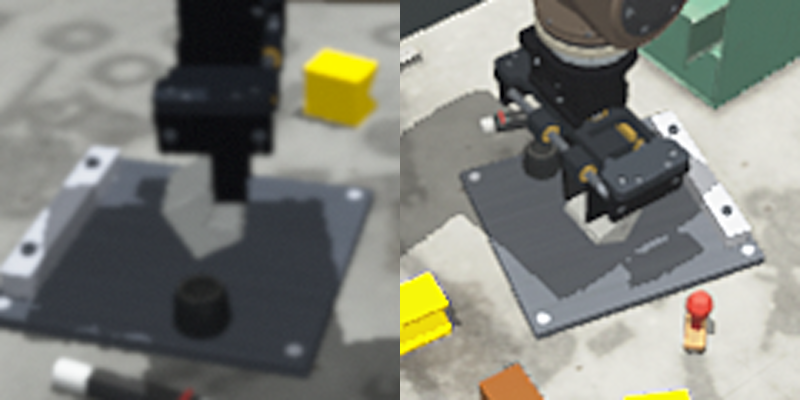

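The side view (left half, block near (205,205)) shows the block tipping about its edge towards the bar, with the fingers behind the upper lip. I continue past balance.

drive_tool(deltas="0.03 -0.0034 0 0;0.03 -0.0034 0 0;0.03 -0.0034 0 0;0.03 -0.0034 0 0;0.03 -0.0034 0 0;0.02 -0.002 0 0;0 0 0 0;0 0 0 0;0 0 0 0")

```text
t: 4.27
eef_pos: [534.9, 79.7, 68.9]
tcp_rot: [3.141, 0.0, -0.113]
ft_force: [0.8, -0.4, -0.4]
opening: 0.282
grip_force: 0.0
```

Run:
```python
from h import *
print(env.state()['ft_force'])
im,d,K,k1,W=cam('side');P=pts(d,K,k1,W)
m=(P[...,0]>495)&(P[...,0]<615)&(P[...,1]>35)&(P[...,1]<125)&(P[...,2]>20)&(P[...,2]<75)&(d>0)
im=cv2.resize(im[150:300,210:360],(400,400),interpolation=cv2.INTER_CUBIC)
g=m&(env.read_camera('side')[0].min(2)>60)
Q=P[g];print(len(Q),Q.min(0),Q.max(0),np.histogram(Q[:,2],bins=range(20,80,5)))
save('t2.png',im)
```

```text
[ 0.84639122 -0.42529883 -0.35139089]
539 [521.92189565  49.47711494  20.01573496] [592.27642848 105.47693066  73.9201444 ] (array([ 56,  64,  82, 111, 107, 109,   0,   4,   2,   2,   2]), array([20, 25, 30, 35, 40, 45, 50, 55, 60, 65, 70, 75]))
```

View pics/t2.png

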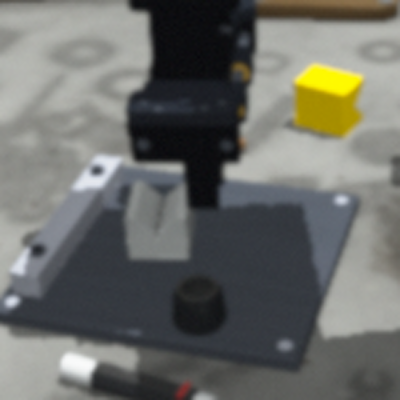

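It has toppled: the side view shows the V opening upward at about (158,205), and the top is at z≈48. I back off, turn parallel to the bar and go low.

drive_tool(deltas="-0.1 0.011 0 0;-0.1 0.011 0 0;0.02 0.04 0 -0.033;0.02 0.04 0 -0.033;0 0 -0.16 0;0 0 -0.16 0;0 0 0 0;0 0 0 0")

```text
t: 5.03
eef_pos: [517.9, 89.9, 36.7]
tcp_rot: [3.141, 0.002, -0.321]
ft_force: [-0.0, 0.8, -0.3]
opening: 0.278
grip_force: 0.0
```

```bash
cat > m2.py <<'E'
from h import *
s=env.state(); print(s['eef_pos'],s['tcp_rot'],s['ft_force'])
im,d,K,k1,W=cam('wrist');P=pts(d,K,k1,W)
Z=P[...,2]
def R(lo,hi,zz,n):
    m=((Z>lo)&(Z<hi)&(P[...,0]>530)&(P[...,0]<690)&(P[...,1]>-60)&(P[...,1]<145)&(d>0)).astype(np.uint8)
    c,_=cv2.findContours(m,cv2.RETR_EXTERNAL,cv2.CHAIN_APPROX_NONE)
    for q in c:
        if cv2.contourArea(q)<80: continue
        r=cv2.minAreaRect(onz(q[:,0],zz,K,k1,W)[:,:2].astype(np.float32))
        print(n,q[:,0].mean(0).round(),np.round(r[0],1),np.round(r[1],1),round(r[2],1),cv2.boxPoints(r).round(1).tolist())
R(44,54,48,'lips'); R(27,40,32,'bar')
E
python3 - <<'E'
exec(open('m2.py').read());save('w2.png',im)
E
```

```text
[517.87930904  89.93962138  36.74165512] [ 3.14077688e+00  1.91480778e-03 -3.20544338e-01] [-0.02415309  0.75069117 -0.28178996]
lips [291. 243.] [534.5 102.4] [10.2  6.7] 47.4 [[528.5, 100.9000015258789], [533.5, 96.4000015258789], [540.4000244140625, 103.9000015258789], [535.4000244140625, 108.4000015258789]]
lips [323. 192.] [555.3  76.5] [49.1 12.8] 84.8 [[546.7999877929688, 52.599998474121094], [559.5, 51.5], [563.9000244140625, 100.4000015258789], [551.2000122070312, 101.5999984741211]]
lips [573. 159.] [531.6 -54.6] [21.8  7. ] 80.7 [[526.2999877929688, -64.80000305175781], [533.2000122070312, -65.9000015258789], [536.7999877929688, -44.5], [529.9000244140625, -43.29999923706055]]
lips [309. 133.] [586.8  73.6] [49.4 12. ] 85.1 [[578.7999877929688, 49.5], [590.7000122070312, 48.5], [594.9000244140625, 97.69999694824219], [583.0, 98.69999694824219]]
bar [317. 162.] [569.8  75.3] [51.7 17. ] 85.0 [[559.0, 50.29999923706055], [576.0, 48.79999923706055], [580.5, 100.4000015258789], [563.5999755859375, 101.80000305175781]]
bar [305.  25.] [638.8  59.7] [159.3  23.4] 71.4 [[602.2999877929688, -12.100000381469727], [624.5, -19.5], [675.2000122070312, 131.5], [653.0, 138.89999389648438]]
```

View pics/w2.png

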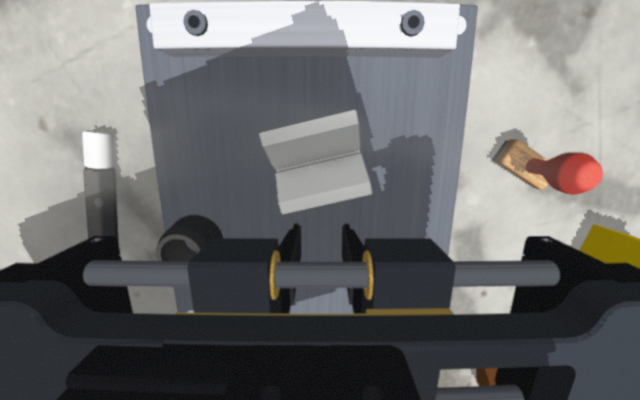

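The block stands with its V up at (316,162), square-ish to within about 13° of the bar, and centred on the fingers. About 59 mm of travel remains to flush, so I push along the bar's normal.

drive_tool(deltas="0.06 -0.02 0 0;0.06 -0.02 0 0;0.05 -0.0165 0 0;0.05 -0.0165 0 0;0.05 -0.0165 0 0;0.05 -0.0165 0 0;0.05 -0.0165 0 0;0.05 -0.0165 0 0;0.05 -0.0165 0 0;0 0 0 0")

```text
t: 5.92
eef_pos: [567.2, 73.9, 36.9]
tcp_rot: [-3.141, -0.001, -0.321]
ft_force: [0.5, -0.6, -0.6]
opening: 0.282
grip_force: 0.0
```

```bash
python3 m2.py
```

```text
[567.22430602  73.90463929  36.93975976] [-3.14135125e+00 -1.15393892e-03 -3.21120058e-01] [ 0.48482984 -0.64156483 -0.61761944]
lips [325. 233.] [579.3  67.9] [50.1 26. ] 71.7 [[559.0999755859375, 48.20000076293945], [583.7999877929688, 40.0], [599.5999755859375, 87.5], [574.9000244140625, 95.69999694824219]]
lips [326. 169.] [615.6  55.3] [49.1 11.4] 71.6 [[602.4000244140625, 33.79999923706055], [613.2999877929688, 30.200000762939453], [628.7999877929688, 76.80000305175781], [617.9000244140625, 80.4000015258789]]
bar [326. 198.] [597.7  61.1] [51.4 17. ] 71.6 [[581.5, 39.400001525878906], [597.5999755859375, 34.099998474121094], [613.7999877929688, 82.80000305175781], [597.7000122070312, 88.19999694824219]]
bar [326. 157.] [620.5  53.6] [48.8  1.2] 71.6 [[612.2999877929688, 30.600000381469727], [613.4000244140625, 30.299999237060547], [628.7999877929688, 76.5999984741211], [627.7000122070312, 77.0]]
bar [306. 127.] [639.8  59.3] [159.1  21.9] 71.4 [[604.0999755859375, -12.600000381469727], [624.7999877929688, -19.600000381469727], [675.5999755859375, 131.3000030517578], [654.7999877929688, 138.1999969482422]]
```

Aligned to within 0.2°, with a gap of about 5 mm. I close it slowly until the force rises.

drive_tool(deltas="0.014 -0.0047 0 0;0.014 -0.0047 0 0;0.014 -0.0047 0 0;0.01 -0.0033 0 0;0 0 0 0")

```text
t: 6.38
eef_pos: [571.3, 72.5, 36.9]
tcp_rot: [3.141, -0.0, -0.321]
ft_force: [-1.3, -0.0, -0.1]
opening: 0.28
grip_force: 0.7
```

drive_tool(deltas="0.006 -0.002 0 0;0.006 -0.002 0 0;0 0 0 0")

```text
t: 6.63
eef_pos: [571.9, 72.3, 36.9]
tcp_rot: [3.141, 0.001, -0.321]
ft_force: [-4.1, 1.4, 1.2]
opening: 0.283
grip_force: 2.4
```

drive_tool(deltas="0.006 -0.002 0 0;0.006 -0.002 0 0;0 0 0 0")

```text
t: 6.88
eef_pos: [572.0, 72.3, 36.9]
tcp_rot: [3.141, 0.004, -0.321]
ft_force: [-10.3, 5.1, 6.7]
opening: 0.282
grip_force: 5.4
```

drive_tool(deltas="0.008 -0.003 0 0;0.008 -0.003 0 0;0 0 0 0;0 0 0 0")

```text
t: 7.22
eef_pos: [572.0, 72.3, 36.9]
tcp_rot: [3.14, 0.007, -0.321]
ft_force: [-16.8, 9.5, 10.6]
opening: 0.281
grip_force: 9.4
```

Run:
```python
exec(open('m2.py').read());save('w3.png',cv2.resize(im[80:280,180:480],None,fx=2.4,fy=2.4,interpolation=cv2.INTER_CUBIC))
```

```text
[572.02026246  72.25267631  36.88753482] [ 3.14017122  0.00693585 -0.32067103] [-16.84125235   9.50496172  10.57732183]
lips [325. 235.] [584.3  66.2] [50. 26.] 71.6 [[564.0, 46.599998474121094], [588.7999877929688, 38.29999923706055], [604.5, 85.80000305175781], [579.7999877929688, 94.0]]
lips [326. 170.] [620.5  53.6] [49.  11.4] 71.7 [[607.4000244140625, 32.20000076293945], [618.2000122070312, 28.600000381469727], [633.7000122070312, 75.0999984741211], [622.7999877929688, 78.69999694824219]]
bar [326. 198.] [602.2  59.6] [51.2 16.4] 71.6 [[586.4000244140625, 37.900001525878906], [601.9000244140625, 32.70000076293945], [618.0999755859375, 81.30000305175781], [602.5, 86.5]]
bar [306. 137.] [639.3  59.5] [159.   22.9] 71.4 [[603.0, -12.199999809265137], [624.7000122070312, -19.5], [675.5, 131.1999969482422], [653.7999877929688, 138.5]]
```

View pics/w3.png

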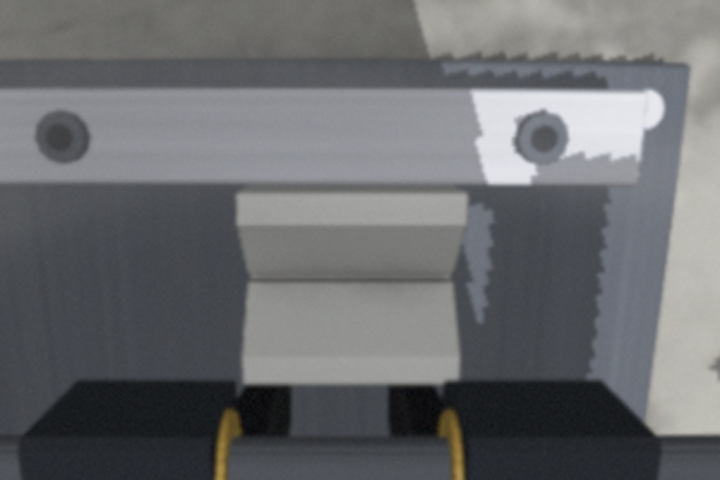

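The block at (350,285) sits flush and parallel to the bar, V up, with force building against the bar. I ease off, back away, then lift.

drive_tool(deltas="-0.01 0.0033 0 0;-0.02 0.0067 0 0;-0.05 0.0165 0 0;-0.15 0.05 0 0;-0.15 0.05 0 0;0 0 0.2 0;0 0 0.3 0;0 0 0.3 0;0 0 0 0;0 0 0 0")

```text
t: 8.1
eef_pos: [538.1, 83.8, 118.5]
tcp_rot: [-3.14, -0.004, -0.321]
ft_force: [-0.6, 0.0, 0.2]
opening: 0.28
grip_force: 0.0
```

```bash
python3 m2.py
python3 - <<'E'
from h import *
im=cam('side')[0]; save('end.png',cv2.resize(im[140:310,190:400],None,fx=2.8,fy=2.8,interpolation=cv2.INTER_CUBIC))
E
```

```text
[538.09865946  83.78862053 118.45517197] [-3.1402899  -0.0040074  -0.32079998] [-0.57595665  0.04970532  0.180863  ]
lips [483. 174.] [531.7 -53.7] [ 6.9 16.4] 0.8 [[528.2000122070312, -45.599998474121094], [528.4000244140625, -61.900001525878906], [535.2999877929688, -61.79999923706055], [535.0, -45.5]]
lips [324. 152.] [589.4  64. ] [48.3 11.1] 71.7 [[576.5999755859375, 42.79999923706055], [587.0999755859375, 39.29999923706055], [602.2999877929688, 85.0999984741211], [591.7000122070312, 88.5999984741211]]
lips [324. 110.] [619.4  54.5] [48.8 11.9] 71.7 [[606.0, 33.20000076293945], [617.4000244140625, 29.399999618530273], [632.7000122070312, 75.80000305175781], [621.4000244140625, 79.5]]
bar [324. 132.] [604.5  59. ] [50.3 16.5] 70.7 [[588.4000244140625, 38.0], [604.0, 32.5], [620.5999755859375, 80.0], [605.0999755859375, 85.4000015258789]]
bar [312.  90.] [639.1  59.3] [159.5  22.6] 71.4 [[602.7999877929688, -12.600000381469727], [624.2999877929688, -19.899999618530273], [675.2999877929688, 131.3000030517578], [653.7999877929688, 138.5]]
```

View pics/end.png

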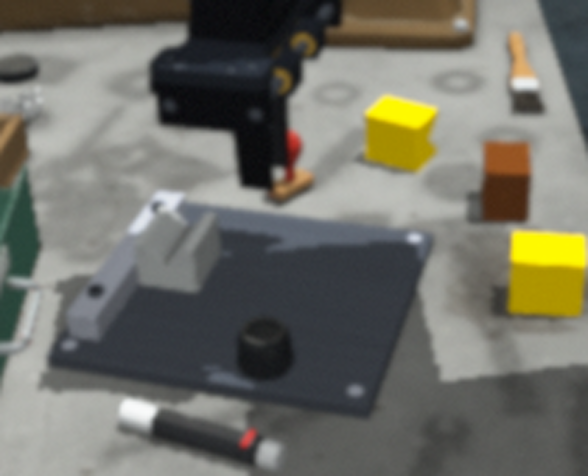

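The block at (180,250) stands V up, flush with the bar. The loupe, gauge and stamp are where they were, and the arm is clear. I hand in.

```bash
python3 -c "
from cell import env
print(env.job_done())"
```

```text
the job is handed in; nothing more can be done
None
```

The V-block was tipped onto its base with its V up and pushed flush against the stop bar. The loupe, plug gauge and stamp were left where they were, and the job was handed in at about 8 s; no verdict came back.

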